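Clamp the vial rack through the guard window and shut the guard

ROBOT

A 7-joint arm with a two-finger parallel gripper is mounted at the origin on the work surface. World frame = base frame: x ahead of the robot, y to its left, z up, the work surface at z = 0. Lengths are in mm, angles in rad, forces in N, time in s.
With the tool pointing down it reaches from about 425 to 950 mm from the base axis. Payload 4.7 kg.
Tool frame: the origin (TCP) lies midway between the tips of the shut fingers; the grasp point (between the pads) lies 19 mm behind it; z points along the fingers, y is the line along which they close (so a half turn about z gives the same grasp; the last joint's range is limited). The gripper opens to 85 mm and grips with 20 to 120 N. Pads are 22 mm wide; open, the fingers measure 114 mm over their backs; the gripper's body (76 mm by 85 mm) begins 54 mm behind the grasp point. The pads swing forward as they close: fully open they stand 13 mm farther back than shut.
Start: joints at [1.096, 0.469, -0.049, 1.532, 0.024, 1.141, -0.082], TCP at [291.093, -609.026, 231.335] pointing down, gripper open.
Joint ranges: [-2.59, 2.59], [-0.33, 1.99], [-1.39, 1.29], [0.1, 2.45], [-1.04, 4.18], [0.21, 1.99], [-2.66, 2.66]. Speed limits (rad/s): [2.57, 2.57, 3.14, 3.14, 3.14, 3.14, 3.14].

INTERFACE

Orientations are given as a unit quaternion [w, x, y, z].
In Python, from workcell import goto, servo_line, move_j, grip, pause, ik, read_camera, camera_params, IKError, hand_in, current_t, current_q, current_dq, current_joint_efforts, current_position, current_tool_rot, current_wrist_force, current_moment, current_opening, current_grasp_force gives the robot as it stands. The module is installed in compiled form; this text tells all that it offers. Calls block until the motion is done:
- goto(position, orientation): joint-space move of the TCP to a pose.
- servo_line(position, frame=None, velocity=150, threshold=None): straight line of the TCP; frame=None keeps the orientation; velocity is the mean speed in mm/s. With threshold (N) it stops when the force on the tool has changed by that much, and returns True; else False.
- move_j(angles): joint-space move.
- grip(opening, effort=None): opening from 0.0 (shut) to 1.0 (fully open); effort is the grip in N (None keeps the last); returns when the fingers have stopped.
- pause(seconds).
- ik(position, orientation): joint angles nearest the present ones, or None.
- read_camera(name): name is "scene" or "side" or "wrist"; returns the picture (400x640x3 uint8, red, green, blue); there is no depth.
- camera_params(name): a dict with "fx", "fy", "cx", "cy" (pixels), "R" (3x3) and "t" (3): a world point X has camera coordinates R X + t. Camera axes: x right, y down, z forward; pixel columns grow to the right and rows downward; lengths in mm; the calibration is good to about 2 mm. A picture is of the moment at which its call begins: read the wrist's pose just before it. camera_params takes no time and is no camera call; for the wrist camera it gives the pose at the moment of the call.
A pose or a line that the arm cannot do raises IKError and nothing moves.
- hand_in(): hands the job in; it is judged then, once.
Readings, each from a call of its own:
- current_t(): time.
- current_q(): joint angles.
- current_dq(): joint speeds.
- current_joint_efforts(): joint torques, N m.
- current_position(): TCP position.
- current_tool_rot(): TCP orientation.
- current_wrist_force(): force on the tool from outside, world axes, zero at the start.
- current_moment(): the same for the moment, N m.
- current_opening(): opening from 0.0 (shut) to 1.0 (fully open).
- current_grasp_force(): force on a finger pad.
Only numpy, scipy, OpenCV 4.12 (cv2) and the standard library are available. Lean on these libraries where they do the work, as an engineer would, in place of code of your own. Each camera call takes 0.05 s, during which the arm holds its last target. There are 200 camera calls.

TASK

Close up the guarded vial station: reach down through the open window in its guard without touching the guard, and press the round pad of the clamp lever all the way down so that it stays down. Then push the sliding shutter along until the window is fully closed. Leave the jar, the beaker and the tip box standing where they are.

Things in the scene. Friction and masses are not known exactly. Their poses are not given: they have to be found in the camera images.
- guard: Fixed station 220 x 330 mm (x, y): foot, clear walls on all four sides, white top sheet 4 mm thick, upper face 130 mm above the bench, and on it two rails 8 mm wide and high along y at x = +-68 mm. Origin: centre of its underside on the bench, z up; the shutter runs along its y. Shutter and lever are not part of the guard and may be touched.
- window (a point): Centre of the rectangular window in the top sheet, at the sheet's upper face (guard x = 0, y = -65 mm). It is 100 mm along guard x by 110 mm along guard y; axes as the guard's. At its +y edge the shutter may cover up to 5 mm at the start. The only way in to the lever.
- lever_pad (a point): Centre of the upper face of the lever's round black press pad, 34 mm across, inside the station under the window; this point is at least 34 mm inside every window edge. Its face is 26 to 31 mm below the sheet's upper face at the start, and 48 mm below it when the lever is fully down; it moves straight down to within 3 mm.
- lever (a joint): Clamp lever, a steel arm 185 mm from its hinge (under the +y part of the guard) to the pad. 0 = raised, 0.12 rad = fully down on its stop; starts between 0 and 0.025. It has no spring: stiff friction, about 5 to 6 N at the pad to move it, and it stays where it is left.
- shutter_rib (a point): Middle of the top edge of the shutter's push wedge. The grey shutter is a plate 126 x 130 mm (guard x, y) sliding between the rails, upper face 5 mm above the sheet. The wedge on it is 90 mm along guard x; its upright push face looks to guard +y, 5 mm to +y of this point and 30 mm above the sheet at its top; to -y it slopes down over 75 mm. The point is 30 mm to +y of the plate's middle.
- shutter (a joint): Travel of the shutter in m towards guard -y. 0 = parked open at the +y end, 0.14 = on its stop, window fully covered; starts between 0 and 0.025. About 2 N of friction, more if fast; it stays where it is left.
- reagent: Loose amber jar with a white cap, 56 mm across, 105 mm high, bystander. Origin: centre of its underside.
- beaker: Loose glass beaker, 66 mm across, 85 mm high, bystander. Origin: centre of its underside.
- tipbox: Loose blue box 85 x 60 x 50 mm high, bystander. Origin: centre of its underside.

How it is judged:
By the outcome, as a careful person would: the job done as asked, in the order asked, and still so for the second after the job is handed in, with the robot touching nothing.
It also fails if it takes over 43 s, if anything falls off the work surface, if the arm or the gripper's body presses on something with over 40 N, if the wrist force passes 120 N, or if a joint passes its speed limit or range.

## Working session

There is one attempt and no reset: what is moved stays moved. The work goes in short steps, each a Python script; the robot and the scene stay as the last script left them, time stands still between calls to the robot, and variables do not carry over. Pictures are saved under pics/ and viewed, at most 10 in all, crops included, and the job is handed in when it is done.

```bash
mkdir -p pics; python3 - <<'E'
from workcell import *
import cv2
for n in("scene","side","wrist"):
    p=camera_params(n);print(n,p)
    cv2.imwrite(f"pics/{n}0.png",read_camera(n)[:,:,::-1])
print(current_tool_rot(),current_t(),current_opening())
E
```

```text
scene {'fx': 422.47771319194277, 'fy': 422.47771319194277, 'cx': 322.8957623749849, 'cy': 199.78154766168151, 'R': array([[-0.30918525,  0.95090632, -0.01347795],
       [ 0.76442241,  0.24006947, -0.59835192],
       [-0.56574098, -0.19530444, -0.80112004]]), 't': array([ 210.44049245, -376.42987426, 1283.68248468])}
side {'fx': 450.4694247580878, 'fy': 450.4694247580878, 'cx': 312.21182302059447, 'cy': 199.1026114246149, 'R': array([[-0.82541723, -0.5644293 , -0.01029357],
       [-0.26593032,  0.40484945, -0.87485884],
       [ 0.49796331, -0.71938619, -0.48426858]]), 't': array([458.72529756, 270.03028313, 551.37655723])}
wrist {'fx': 345.10963150891496, 'fy': 345.10963150891496, 'cx': 315.4547195695966, 'cy': 200.6034930488536, 'R': array([[ 0.43117041, -0.90226798, -0.00213791],
       [-0.86362315, -0.41338679,  0.28855921],
       [-0.26124152, -0.12257184, -0.95745966]]), 't': array([-673.85567779,  -36.80192707,  379.10595466])}
[-7.30953010e-04  9.75259416e-01  2.21062212e-01 -1.89780417e-04] 0.15 0.9993683091420493
```

View pics/scene0.png

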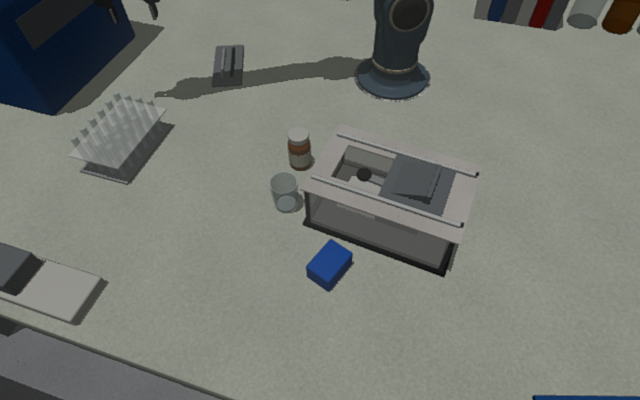

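View pics/side0.png

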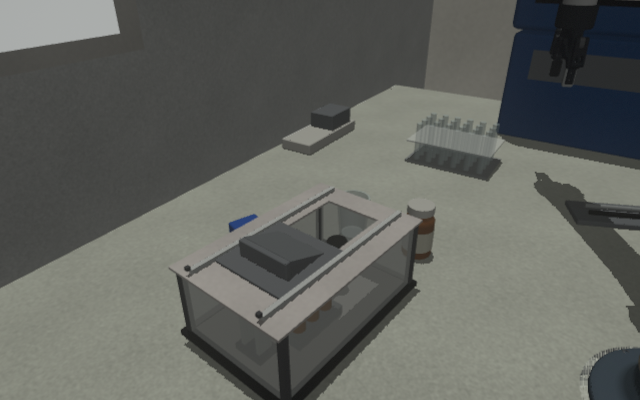

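```bash
python3 - <<'E'
import cv2
a=cv2.imread("pics/scene0.png")[115:285,265:490]; cv2.imwrite("pics/sc.png",cv2.resize(a,None,fx=3.5,fy=3.5,interpolation=2))
a=cv2.imread("pics/side0.png")[175:400,165:445]; cv2.imwrite("pics/sd.png",cv2.resize(a,None,fx=2.5,fy=2.5,interpolation=2))
E
```

```text
(no output)
```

View pics/sc.png

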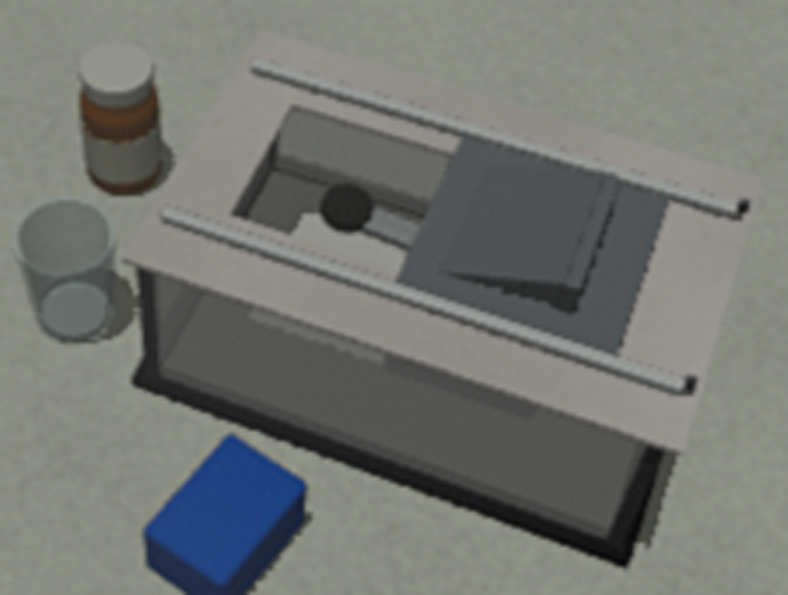

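View pics/sd.png

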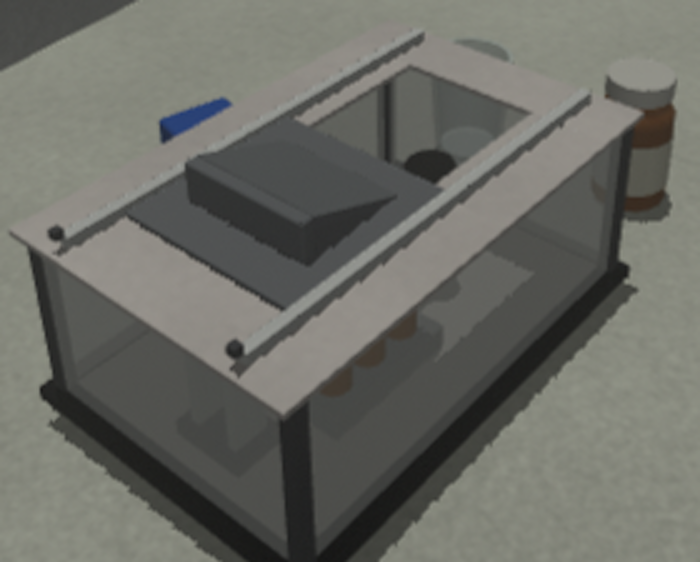

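```bash
cat > h.py <<'E'
from workcell import *
import numpy as np
from scipy.optimize import least_squares
P={n:camera_params(n) for n in("scene","side")}
def proj(n,X):
    p=P[n];c=p["R"]@np.asarray(X)+p["t"];return np.array([p["fx"]*c[0]/c[2]+p["cx"],p["fy"]*c[1]/c[2]+p["cy"]])
sc=lambda u,v:np.array([(u+.5)/3.5-.5+265,(v+.5)/3.5-.5+115])
sd=lambda u,v:np.array([(u+.5)/2.5-.5+165,(v+.5)/2.5-.5+175])
def G(g,p):
    c,s=np.cos(g[2]),np.sin(g[2]);return np.array([g[0]+c*p[0]-s*p[1],g[1]+s*p[0]+c*p[1],p[2]])
E
python3 - <<'E'
from h import *
C=[("scene",sc(262,35),(-110,-165,130)),("scene",sc(760,180),(-110,165,130)),("scene",sc(685,450),(110,165,130)),("scene",sc(125,262),(110,-165,130)),
("scene",sc(292,107),(-50,-120,130)),
("side",sd(12,232),(110,165,130)),("side",sd(285,415),(-110,165,130)),("side",sd(640,115),(-110,-165,130)),("side",sd(385,25),(110,-165,130)),
("side",sd(410,67),(50,-120,130)),("side",sd(532,112),(-50,-120,130))]
W=[("scene",sc(618,180),-45),("scene",sc(578,286),45),("side",sd(188,163),45),("side",sd(305,225),-45)]
Pd=[("scene",sc(346,207)),("side",sd(430,165))]
def f(v):
    r=[proj(n,G(v,X))-m for n,m,X in C]+[proj(n,G(v,(x,v[3]+5,160)))-m for n,m,x in W]+[proj(n,G(v,v[4:7]))-m for n,m in Pd]
    return np.concatenate(r)
s=least_squares(f,[550,150,0.1,60,0,-65,102],x_scale=[100,100,.1,50,10,10,10],loss="soft_l1")
print(s.x.round(3));print(f(s.x).reshape(-1,2).round(1))
print("pad",G(s.x,s.x[4:7]),"rib",G(s.x,(0,s.x[3],160)),"win",G(s.x,(0,-65,130)))
# bystanders from scene bases
def plane(n,m,z):
    p=P[n];d=p["R"].T@np.array([(m[0]-p["cx"])/p["fx"],(m[1]-p["cy"])/p["fy"],1]);o=-p["R"].T@p["t"];return (o+d*(z-o[2])/d[2]).round()
print("jar",plane("scene",sc(117,65),105),"beaker",plane("scene",sc(68,235),85),"box",plane("scene",sc(227,495),50))
E
```

```text
[ 5.01595e+02  9.71400e+01 -1.04000e-01  7.96380e+01 -9.01500e+00
 -6.72050e+01  9.91200e+01]
[[ 0.6 -3. ]
 [ 2.3 -2.1]
 [-0.1  3.4]
 [-1.8  0.9]
 [ 0.4 -0.8]
 [-3.8 -2.9]
 [ 2.3  1.7]
 [ 4.4 -0.1]
 [-0.4 -3.5]
 [-0.2 -1.3]
 [ 0.  -0. ]
 [ 0.7 -1.6]
 [ 0.2  0.6]
 [-0.6 -1.8]
 [ 0.1 -1.4]
 [-0.  -0.1]
 [-0.1  0. ]]
pad [485.66106483  31.2318214   99.12034056] rib [509.85016801 176.34903304 160.        ] win [494.8563168   32.49044246 130.        ]
jar [ 416. -146.  105.] beaker [ 548. -132.   85.] box [677.  14.  50.]
```

```bash
cat > fit.py <<'E'
from h import *
C=[("scene",sc(262,35),(-1,-1)),("scene",sc(760,180),(-1,1)),("scene",sc(685,450),(1,1)),("scene",sc(125,262),(1,-1)),
("side",sd(12,232),(1,1)),("side",sd(285,415),(-1,1)),("side",sd(640,115),(-1,-1)),("side",sd(385,25),(1,-1))]
D=[("scene",sc(292,107),(-50,-120,130)),("side",sd(410,67),(50,-120,130)),("side",sd(532,112),(-50,-120,130)),
("scene",sc(132,382),(110,-165,0)),("scene",sc(628,567),(110,165,0))]
W=[("scene",sc(618,180),-45),("scene",sc(578,286),45),("side",sd(188,163),45),("side",sd(305,225),-45)]
Pd=[("scene",sc(346,207)),("side",sd(430,165))]
def f(v):
    r=[proj(n,G(v,(a*v[7],b*v[8],130)))-m for n,m,(a,b) in C]+[proj(n,G(v,X))-m for n,m,X in D]+[proj(n,G(v,(x,v[3]+5,160)))-m for n,m,x in W]+[proj(n,G(v,v[4:7]))-m for n,m in Pd]
    return np.concatenate(r)
s=least_squares(f,[500,97,-0.1,80,-9,-65,100,105,160],x_scale=[100,100,.1,50,10,10,10,10,10],loss="soft_l1")
g=s.x
if __name__=="__main__":
    print(s.x.round(3));print(f(s.x).reshape(-1,2).round(1).tolist())
    print("pad",G(s.x,s.x[4:7]),"rib",G(s.x,(0,s.x[3],160)),"win",G(s.x,(0,-65,130)))
E
python3 fit.py
```

```text
[ 5.01087e+02  9.77420e+01 -1.00000e-01  7.95070e+01 -8.74100e+00
 -6.77140e+01  9.91200e+01  1.03864e+02  1.63077e+02]
[[0.4, -1.0], [1.0, -0.8], [0.3, 0.0], [0.8, -0.8], [-0.1, -1.1], [0.3, -1.4], [0.2, -0.9], [1.1, -2.0], [0.6, -0.8], [-0.5, -1.1], [-0.1, 0.1], [-0.0, 2.0], [1.4, 1.4], [1.0, -1.9], [0.7, 0.3], [-0.5, -1.4], [0.6, -1.0], [-0.0, -0.1], [-0.1, 0.0]]
pad [485.6610648   31.23182139  99.12034056] rib [508.98699582 176.85628723 160.        ] win [494.62824984  33.06397473 130.        ]
```

```bash
cat >> h.py <<'E'
q=lambda th:[0,np.cos(th/2),np.sin(th/2),0]
E
python3 - <<'E'
from fit import *
import cv2
grip(0.0); goto([485.7,31.2,290],q(g[2])); pause(.3)
print(current_t(),current_position(),current_q(),current_wrist_force(),current_opening())
p=P["wrist"]=camera_params("wrist"); im=read_camera("wrist")[:,:,::-1].copy()
print(-p["R"].T@p["t"])
def pl(pts,c):
    cv2.polylines(im,[np.array([proj("wrist",G(g,x)) for x in pts]).round().astype(int)],True,c,1)
pl([(-50,-120,130),(50,-120,130),(50,-10,130),(-50,-10,130)],(0,0,255))
pl([g[4:7]+17*np.array([np.cos(a),np.sin(a),0]) for a in np.arange(0,6.28,.3)],(0,255,0))
pl([(-45,g[3]+5,160),(45,g[3]+5,160)],(255,0,0))
cv2.imwrite("pics/w1.png",im)
E
```

```text
3.6083 [485.76760093  30.89984381 289.94338482] [ 0.3562315   0.14817267 -0.5616664   1.86255656  0.08602341  1.15485352
 -1.90621734] [ 0.22839444  0.32996108 -0.57111223] -0.0027524110352840658
[559.47197302  23.82534918 431.72478466]
```

View pics/w1.png

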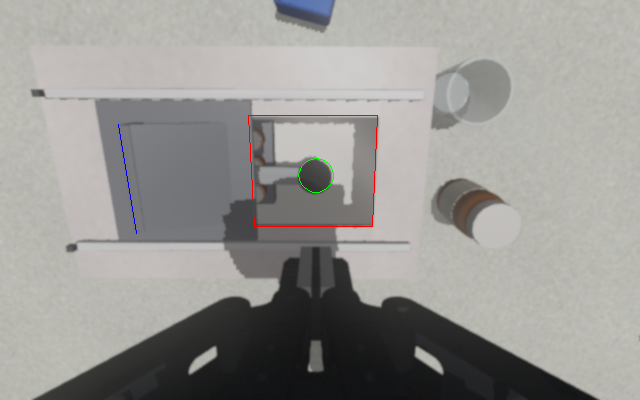

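```bash
python3 - <<'E'
from fit import *
x,y=485.7,31.2
print(servo_line([x,y,112],velocity=120,threshold=15),current_position(),current_wrist_force())
for z in np.arange(108,73,-4):
    r=servo_line([x,y,z],velocity=15,threshold=18)
    print(z,r,current_position()[2].round(2),current_wrist_force().round(1))
    if r or current_wrist_force()[2]>18: break
print(current_t())
E
```

```text
False [486.21386671  31.29132038 112.61016482] [ 0.37774156 -0.24444321  0.17937959]
108 False 107.94 [-0.1  0.2  0. ]
104 False 103.88 [ 0.2 -0.1  0.3]
100 False 100.12 [-0.4 -1.4  2.8]
96 False 95.97 [ 1.2 -1.8  2.6]
92 False 91.88 [ 0.5 -1.   2.1]
88 False 87.85 [-0.1 -0.5  1.7]
84 False 83.81 [-0.1 -1.5  2.5]
80 True 81.88 [-2.4 -0.4  7.8]
8.4833
```

```bash
python3 - <<'E'
from fit import *
import cv2
x,y=485.7,31.2
r=servo_line([x,y,77],velocity=15,threshold=25); print(r,current_position(),current_wrist_force())
pause(.2);print(current_position()[2],current_wrist_force())
servo_line([x,y,200],velocity=120)
b=G(g,(0,g[3]+45,200)); goto(b,q(g[2])); pause(.2)
print(current_t(),current_position())
p=P["wrist"]=camera_params("wrist"); im=read_camera("wrist")[:,:,::-1].copy()
cv2.imwrite("pics/w2.png",im)
cv2.imwrite("pics/side2.png",read_camera("side")[:,:,::-1])
print([proj("wrist",G(g,(x,g[3]+5,160))).round(1) for x in(-45,45)])
E
```

```text
True [485.62961609  31.29009979  81.84642132] [-2.1197602  -0.583046   10.25113531]
81.85567012964972 [-2.60664007 -0.26717426  9.75340817]
11.0667 [513.94736825 219.29048316 199.87610627]
[array([378.8, 303.3]), array([387.2, 155. ])]
```

View pics/w2.png

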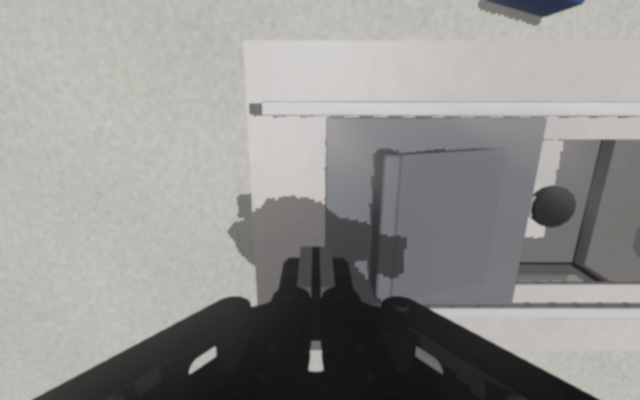

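View pics/side2.png

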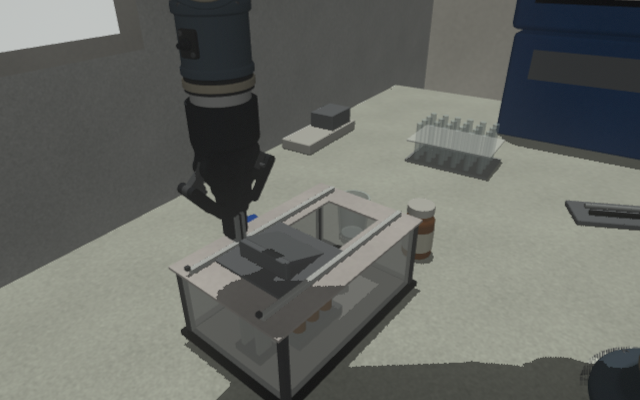

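```bash
python3 - <<'E'
from fit import *
c=lambda y,z=145:G(g,(0,y,z))
print(servo_line(c(g[3]+45),velocity=100,threshold=10))
loc=lambda:((current_position()-G(g,(0,0,0)))@G((0,0,g[2]),(0,1,0)))
print("touch",servo_line(c(g[3]+5),velocity=25,threshold=10),loc(),g[3]+5,current_wrist_force().round(1),current_t())
y=loc()
while y>g[3]-155:
    y-=15
    r=servo_line(c(y),velocity=35,threshold=15)
    print(round(y),r,loc().round(1),current_wrist_force().round(1))
    if r: break
print(current_t())
E
```

```text
False
touch False 84.5220926098795 84.50744866086181 [-0.4  1.1 -1.2] 13.6167
70 False 68.5 [-0.5 -0.1  1.1]
55 False 53.7 [ 0.7  0.6 -0.3]
40 False 38.7 [-0.1  0.4 -0.5]
25 False 23.7 [ 0.5 -0.1 -0.2]
10 False 8.7 [-0.  -0.1  0.2]
-5 False -6.3 [-0.  -0.   0.1]
-20 False -18.1 [ 0.5  6.6 -3.5]
-35 True -17.8 [0.4 1.9 0.4]
17.925
```

```bash
python3 - <<'E'
from fit import *
import cv2
loc=lambda:((current_position()-G(g,(0,0,0)))@G((0,0,g[2]),(0,1,0)))
print(servo_line(G(g,(0,-35,145)),velocity=25,threshold=22),loc(),current_wrist_force())
pause(.2);print(loc(),current_wrist_force())
servo_line(G(g,(0,15,145)),velocity=80)
servo_line(G(g,(0,60,330)),velocity=150);pause(.2)
print(current_t(),current_wrist_force())
a=read_camera("wrist")[:,:,::-1]; b=read_camera("scene")[:,:,::-1]
b=cv2.resize(b[100:300,240:500],None,fx=2,fy=2)
cv2.imwrite("pics/e.png",np.vstack([cv2.resize(a,(520,325)),b[:275]]) if 0 else np.vstack([cv2.resize(a[:260],(520,211)),b[:380]]))
E
```

```text
True -17.573710460952032 [-0.23994853  2.76338227  1.04290373]
-17.522303680467477 [0.70901764 2.01517505 0.73990154]
20.75 [0.58495522 1.13042414 0.19576438]
```

View pics/e.png

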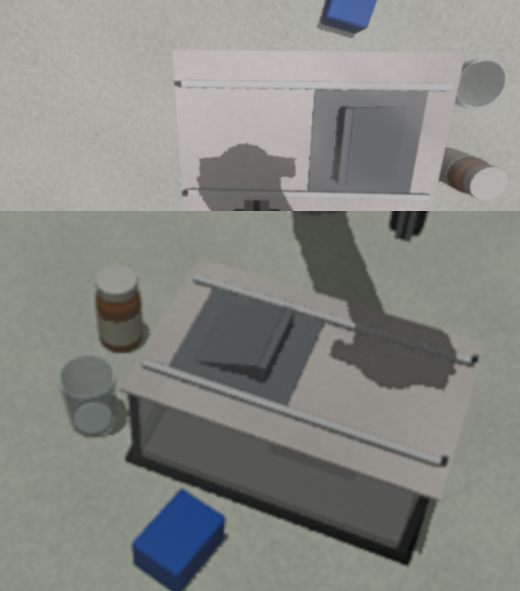

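The picture shows the shutter plate covering the whole window: its wedge is near (270,340) in the lower view. The jar, beaker and tip box are standing where they were, and the robot is clear of everything.

```bash
python3 -c "
from workcell import *
print(hand_in())"
```

```text
the job is handed in; nothing more can be done
None
```

I pressed the lever down to its stop, then pushed the shutter to its stop so the window is closed; the jar, beaker and tip box stand where they were, and the job was handed in at about 21 s.

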